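Fit the return spring of a specimen clamp

ROBOT

A 6-joint arm with a two-finger parallel gripper is mounted at the origin on the work surface. World frame = base frame: x ahead of the robot, y to its left, z up, the work surface at z = 0. Lengths are in m, angles in degrees, forces in N, time in s.
With the tool pointing down it reaches from about 0.4 to 0.825 m from the base axis. Payload 7 kg.
Tool frame: the origin (TCP) lies midway between the tips of the shut fingers; the grasp point (between the pads) lies 19 mm behind it (ctrl.grip_point_offset is the distance from the TCP to the grasp point, in m); x points along the fingers, y is the direction in which the jaws open and shut, and the axes are right-handed (so a half turn about x gives the same grasp; the last joint's range is limited). The gripper opens to 88 mm and grips with 3 to 60 N. Pads are 19 mm wide; open, the fingers measure 130 mm over their backs; the gripper's body (78 mm by 193 mm) begins 47 mm behind the grasp point.
Start: joints at [16.507, 20.546, 0.682, 0, -70.136, -16.507], TCP at [0.675, -0, 0.227] pointing down, gripper open.
Joint ranges: [-176.03, 176.03], [-82.01, 121.73], [-58.28, 71.71], [-173.87, 95.51], [-174.79, -0.11], [-173.66, 173.66]. Speed limits (degrees/s): [136.94, 136.94, 172.46, 180, 180, 180].

INTERFACE

Orientations are given as [roll, pitch, yaw] about the fixed x, y, z axes, in that order (R = Rz(yaw) Ry(pitch) Rx(roll)).
In Python, from plant import ctrl gives the robot as it stands.
- The arm moves only by the tool drive_tool, never from a script. Its argument "plan" is a list of rows, each a list of 3 entries, a list of its own where there are three numbers: the shift along the tool's x, y, z in m, then the turn, a rotation vector about the tool's x, y, z in degrees, then the opening, from 0 (shut) to 1 (fully open). In form: [[[dx, dy, dz], [wx, wy, wz], grip], ...]. A call has 1 to 20 rows; each row is the pose to reach, as a shift and turn from the pose measured when the call began, along the tool's axes at that moment; what a row does not reach only later rows make up. A row lasts 1/12 s, in which the tool goes at most 41.7 mm and 7.16 degrees, less where a joint would pass 70% of its speed; a pose out of reach is approached as far as the arm can. A call with a gripper value outside its range is refused whole. The fingers move at their own pace and stop on an object; the grip force is fixed at half the most. Time passes only in rows, so rows that repeat a pose let the fingers close. It gives the time, the measured TCP pose, the force and the opening at its end, in the units of the state.
- ctrl.get_obs(): the state, without advancing time (a new reading comes with each control period).
- ctrl.snapshot(name): name is "scene" or "side" or "wrist"; returns the picture (400x640x3 uint8, blue, green, red); there is no depth.
- ctrl.get_calibration(name): a dict with "fx", "fy", "cx", "cy" (pixels), "R" (3x3) and "t" (3): a world point X has camera coordinates R X + t. Camera axes: x right, y down, z forward; pixel columns grow to the right and rows downward; lengths in m; the calibration is good to about 2 mm. A picture is of the moment at which its call begins: read the wrist's pose just before it. get_calibration takes no time and is no camera call; for the wrist camera it gives the pose at the moment of the call.
- ctrl.close_job(): hands the job in, once; it reports no verdict.
Trained networks look in the newest picture that a camera, given by its name, has taken for a name from the list of things; names that differ only in an ending like _2 or _b are one class to them, and where a whole thing is asked for, a point or a joint stands for the part that bears it (a point fixed in the world has none). Each returns a list of dicts, best first, with "confidence" (0 to 1); they miss things now and then, are a little off and sometimes report something else, mostly with a low value. They report only what shows in the picture. A call takes as long as a camera call.
- ctrl.cut_out(camera, name): "pixels" (400x640 bool, what is visible of it) and "pixel" ([column, row] in pixels, amid what is visible of it).
- ctrl.landmark_of(camera, name): "pixel" ([column, row] in pixels: a listed point, or the origin of a listed thing).
The state is a dict: "clock": time; "joint_pos": joint angles; "qvel": joint speeds; "tau": joint torques, N m; "tool_pos": TCP position; "orientation": TCP orientation; "force": force on the tool from outside, world axes, zero at the start; "moment": the same for the moment, N m; "opening": finger opening in m.
Only numpy, scipy, OpenCV 4.12 (cv2) and the standard library are available. Lean on these libraries where they do the work, as an engineer would, in place of code of your own. Each camera call takes 0.05 s, during which the arm holds its last target. There are 200 camera calls.

TASK

Fit the loose tension spring to the specimen clamp on the green training station: first drop the steel pin at its red end fully into the hole of the steel adjuster block, feeling gently for the hole; then stretch the spring and put the eye at its orange end over the brass post of the blue lever, right down on the post's collar, and let go, so that the spring pulls the clamp lever closed. Never push the spring against the station with more than about 20 N, do not stretch it by more than 50 mm, and leave the other things on the bench where they stand.

Things in the scene. Friction and masses are not known exactly. Their poses are not given: they have to be found in the camera images.
- hook_tab (a point): centre of the red upright grip tab at the spring's hook end. The tab is 12 mm wide (y), 20 mm long (x) and stands from 8 to 46 mm above the underside of the spring's ends (this point: 28 mm above); below it a foot 24 x 20 x 8 mm. x points along the spring from hook pin to eye, z up. The red half weighs about 70 g, the orange 50 g
- hook (a point): the hook pin's axis at the level of the underside of the spring's ends, 22 mm behind (-x) and 28 mm below hook_tab; from here the steel pin, 7 mm across with a flat, slightly broken end, reaches 18 mm straight down. Axes as hook_tab. Fully home, the red foot lies flat on the adjuster block
- eye_tab (a point): centre of the orange upright grip tab at the eye end, same tab and foot as at the hook end. Unstretched it lies 96 mm from hook_tab along x. Axes as hook_tab
- eye_hole (a point): centre of the steel eye at its underside, 28 mm beyond (+x) and 28 mm below eye_tab; a ring 23 mm outside, 14 mm hole, 7 mm thick. Unstretched it lies 146 mm from hook
- eye (a joint): stretch of the spring (m), 0 when relaxed. The spring stays straight and stiff in bending and only its length changes: pull is about 2 N plus 150 N per m of stretch
- station: green platform 270 x 310 mm, top 60 mm above the bench; origin under its centre. On it: the adjuster block (steel, 36 mm across, 70 mm long in y, 22 mm thick, clamped tight, one vertical through hole in its middle, 9 mm wide, 0.8 mm chamfer), and a black rest, 2.5 mm lower than the block's top, on which the orange end's foot can lie while the spring is hooked but slack
- adjuster (a point): fixed point of the station, level with the steel adjuster block's flat top (90 mm above the bench), mid-way in its adjusting range. The hole lies on the spring line, up to 12 mm to either side of this point along this point's y (where is hidden: see it or feel for it) and 0 along x. y points along the spring line towards the post, z up; the spring's x must lie along this y
- post (a point): foot of the brass post, on the top of its 20 mm wide dark collar, level with the adjuster block's top; the post is 9 mm across, rises 11 mm from here, its last 3.5 mm tapering to 4 mm. It stands about 173 mm from adjuster (lever closed), and moves with the lever (65 mm from its pivot)
- lever (a joint): opening of the blue clamp lever (rad): 0 closed on the bone model, at most 0.11; opening moves the post away from the adjuster. It turns with a little friction
- weight1 (a point): underside centre of a steel weight, 48 mm across, 55 mm high: leave alone
- weight2 (a point): another such weight: leave alone
- bowl_foot (a point): underside centre of a steel bowl 124 mm across, 50 mm high: leave alone
- driver (a point): on the bench under the middle of a red-handled screwdriver: leave alone
- marker_mid (a point): middle of a blue marker 12 mm thick, 120 mm long, lying: leave alone
- bone2 (a point): underside centre of a spare white bone model 44 mm across, 56 mm high: leave alone
- cradle: grey cradle 190 x 50 x 8 mm with two pillars, tops 40 mm above the bench, 22 x 20 mm, on which the feet of the spring lie level at the start; its origin is on the bench under the hook pin, x along the spring

How it is judged:
By the outcome, as a careful person would: the job done as asked, in the order asked, and still so for the second after the job is handed in, with the robot touching nothing.
It also fails if it takes over 58 s, if anything falls off the work surface, if the arm or the gripper's body presses on something with over 40 N, if the wrist force passes 120 N, or if a joint passes its speed limit or range.

## Working session

There is one attempt and no reset: what is moved stays moved. The work goes in short steps, Python scripts to look and compute and a tool call to move; the robot and the scene stay as the last step left them, time stands still between calls to the robot, and variables do not carry over. Pictures are saved under pics/ and viewed, about 8 in all and at most 12, crops included, and the job is handed in when it is done.

Besides the shell and the picture viewer there is one more tool, called after ">>>" in YAML: its name, and indented under it one key for each argument. drive_tool: Moves the arm, as the interface text tells. Its arguments: {"type":"object","properties":{"plan":{"type":"array","items":{"type":"array"}}},"required":["plan"]}

```bash
mkdir -p pics; ls
cat > h.py <<'E'
import numpy as np, cv2
from scipy.optimize import least_squares
from scipy.spatial.transform import Rotation as Ro
from plant import ctrl
def ray(cal,px):
    R=np.array(cal["R"]);t=np.array(cal["t"])
    d=R.T@np.array([(px[0]-cal["cx"])/cal["fx"],(px[1]-cal["cy"])/cal["fy"],1.]);o=-R.T@t
    return o,d/np.linalg.norm(d)
def atz(cal,px,z):
    o,d=ray(cal,px); return o+d*(z-o[2])/d[2]
def proj(cal,X):
    c=np.array(cal["R"])@np.array(X)+np.array(cal["t"]); return [cal["fx"]*c[0]/c[2]+cal["cx"],cal["fy"]*c[1]/c[2]+cal["cy"]]
def tri(rs):
    A=sum(np.eye(3)-np.outer(d,d) for o,d in rs);b=sum((np.eye(3)-np.outer(d,d))@o for o,d in rs)
    return np.linalg.solve(A,b)
E
python3 - <<'E'
from h import *
np.set_printoptions(precision=4,suppress=True)
print(ctrl.get_obs())
Z=dict(hook_tab=.068,hook=.04,eye_tab=.068,eye_hole=.04,adjuster=.09,post=.09,cradle=0,station=0,weight1=0,weight2=0,bowl_foot=0,bone2=0,driver=0,marker_mid=.006)
ims=[]
for c in["scene","side","wrist"]:
    cal=ctrl.get_calibration(c); im=ctrl.snapshot(c); cv2.imwrite(f"pics/{c}0.png",im)
    for n in Z:
        r=ctrl.landmark_of(c,n) 
        for q in r[:2]: print(c,n,round(q["confidence"],2),np.round(q["pixel"],1),atz(cal,q["pixel"],Z[n]))
print(ctrl.get_obs()["clock"])
E
```

```text
pics
{'clock': 0.0, 'joint_pos': array([ 16.5066,  20.591 ,   0.6332,  -0.0196, -70.1356, -16.5076]), 'qvel': array([-0.1247, -0.0504, -0.0679, -0.0253,  0.1186, -0.1886]), 'tau': array([ -0.0008, -58.2727,  29.3058,   6.9975,   0.0069,  -0.0002]), 'tool_pos': array([ 0.6745, -0.    ,  0.2256]), 'orientation': array([  95.3628,   89.9048, -174.6449]), 'force': array([ 0.6106,  0.1551, -0.067 ]), 'moment': array([0.0152, 0.0673, 0.0061]), 'opening': 0.08742060455544821}
scene hook_tab 0.76 [415.6 154.1] [0.4791 0.2503 0.068 ]
scene hook 0.84 [409.  162.9] [0.4835 0.2336 0.04  ]
scene eye_hole 0.74 [377.9 302.5] [ 0.8254 -0.0085  0.04  ]
scene eye_hole 0.58 [459.4 157.4] [0.5127 0.3792 0.04  ]
scene adjuster 0.88 [262.4 205.2] [ 0.5152 -0.1967  0.09  ]
scene post 0.83 [330.9 201. ] [ 0.5595 -0.0301  0.09  ]
scene cradle 0.74 [405.  170.3] [0.4794 0.2309 0.    ]
scene station 0.96 [300.  235.8] [ 0.5833 -0.1239  0.    ]
scene station 0.67 [375.4 302.8] [ 0.8144 -0.0052  0.    ]
scene weight1 0.94 [474.1 204.8] [0.6494 0.3622 0.    ]
scene weight1 0.79 [433.7 248.6] [0.7321 0.1942 0.    
[... 1118 characters left out ...]
274 0.    ]
side weight2 0.78 [342.1 173.9] [0.7332 0.1801 0.    ]
side bowl_foot 0.71 [302.7 384.5] [ 0.4231 -0.469   0.    ]
side bone2 0.72 [428.3 324.5] [ 0.6851 -0.4206  0.    ]
side bone2 0.19 [256.9 177.7] [0.4864 0.2433 0.    ]
side driver 0.64 [202.2 179.1] [0.3305 0.2897 0.    ]
side marker_mid 0.58 [395.6 199.8] [ 0.8157 -0.0114  0.006 ]
wrist hook_tab 0.42 [210.4 171.4] [ 0.7965 -0.009   0.068 ]
wrist post 0.92 [428.9 161.5] [ 0.5602 -0.0238  0.09  ]
wrist station 0.66 [387.3  66.4] [ 0.5892 -0.128   0.    ]
wrist weight1 0.71 [280.6 289.3] [0.733  0.1895 0.    ]
wrist weight2 0.71 [280.6 289.3] [0.733  0.1895 0.    ]
wrist marker_mid 0.6 [210.2 173.1] [0.8207 0.0057 0.006 ]
2.25
```

View pics/scene0.png

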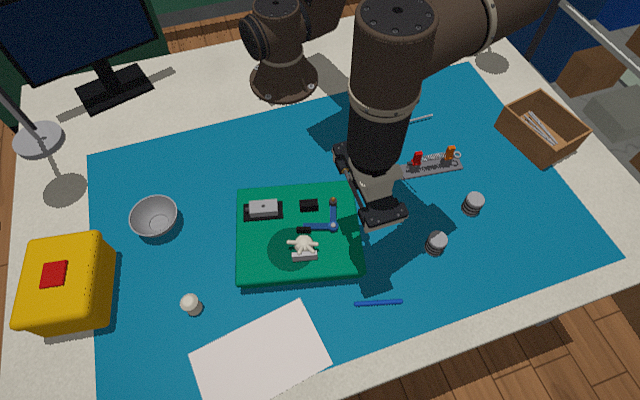

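View pics/side0.png

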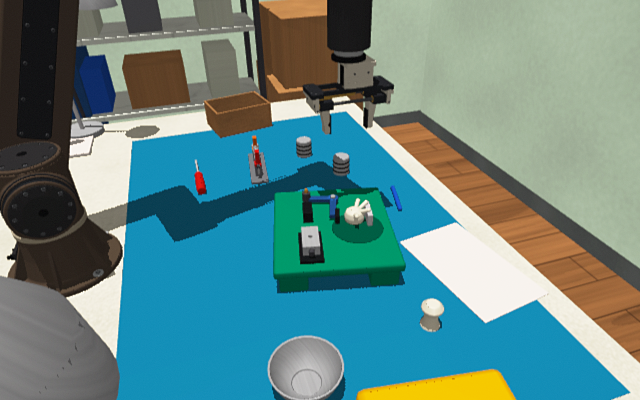

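```bash
cat >> h.py <<'E'
np.set_printoptions(precision=4,suppress=True)
def go(p,ang,z0=None):
    """row to TCP p with tool down, jaw axis (tool y) perpendicular to direction ang(deg)"""
    o=ctrl.get_obs(); R=Ro.from_euler('xyz',o["orientation"],degrees=True).as_matrix()
    best=None
    for s in(1,-1):
        a=np.radians(ang+s*90); y=np.array([np.cos(a),np.sin(a),0]);x=np.array([0,0,-1.])
        T=np.c_[x,y,np.cross(x,y)]
        w=Ro.from_matrix(R.T@T).as_rotvec(degrees=True)
        d=R.T@(np.array(p)-o["tool_pos"])
        print("row",np.round(d,4),np.round(w,2),"turn",np.linalg.norm(w).round(1))
E
python3 - <<'E'
from h import *
o=ctrl.get_obs();R=Ro.from_euler('xyz',o["orientation"],degrees=True).as_matrix();print(R)
c=ctrl.get_calibration("wrist");Rc=np.array(c["R"]);pc=-Rc.T@np.array(c["t"])
print("cam in tool",R.T@(pc-o["tool_pos"]),"axes(tool) x,y,z\n",R.T@Rc.T,c["fx"])
go([.50,.22,.25],78)
for n in("scene","side"):
    c=ctrl.get_calibration(n);print(n,-np.array(c["R"]).T@np.array(c["t"]))
E
```

```text
[[-0. -1. -0.]
 [ 0. -0.  1.]
 [-1.  0.  0.]]
cam in tool [-0.1581 -0.0008 -0.0721] axes(tool) x,y,z
 [[-0.0009 -0.2709  0.9626]
 [ 1.     -0.0005  0.0008]
 [ 0.0002  0.9626  0.2709]] 285.9123037459078
row [-0.0234  0.175   0.22  ] [12.  0. -0.] turn 12.0
row [-0.0234  0.175   0.22  ] [-168.    0.    0.] turn 168.0
scene [ 1.0438 -0.2176  0.9384]
side [ 0.318  -0.9208  0.6611]
```

View pics/wrist0.png

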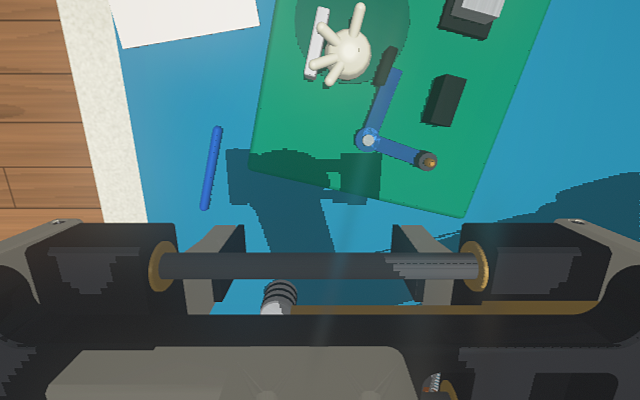

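>>> drive_tool:
  plan:
    - [[-0.05,0.11,-0.01],[15,0,0],1]
    - [[-0.05,0.11,-0.01],[15,0,0],1]
    - [[-0.05,0.11,-0.01],[15,0,0],1]
    - [[-0.05,0.11,-0.01],[15,0,0],1]
    - [[-0.05,0.11,-0.01],[15,0,0],1]
    - [[-0.05,0.11,-0.01],[15,0,0],1]

```text
clock: 2.75
tool_pos: [0.5651, -0.0099, 0.2771]
orientation: [-51.1, 89.9, 23.9]
force: [0.1, 0.6, -0.2]
opening: 0.0876
```

```bash
cat >> h.py <<'E'
def look(name,tag,crop=None,k=2):
    cal=ctrl.get_calibration(name); im=ctrl.snapshot(name); cv2.imwrite(f"pics/{tag}_raw.png",im)
    if crop: 
        a,b,c,d=crop; im=cv2.resize(im[b:d,a:c],None,fx=k,fy=k,interpolation=cv2.INTER_CUBIC)
    cv2.imwrite(f"pics/{tag}.png",im)
    np.save(f"pics/{tag}.npy",cal,allow_pickle=True); return cal
def cal_of(tag): return np.load(f"pics/{tag}.npy",allow_pickle=True).item()
def lm(cam,cal,names):
    for n,z in names.items():
        for q in ctrl.landmark_of(cam,n)[:2]: print(cam,n,round(q["confidence"],2),np.round(q["pixel"],1),atz(cal,q["pixel"],z))
E
python3 - <<'E'
from h import *
o=ctrl.get_obs();print(o["clock"],o["tool_pos"],o["orientation"],np.linalg.norm(o["qvel"]))
cal=look("wrist","w1",(240,0,640,260))
lm("wrist",cal,dict(adjuster=.09,post=.09,station=0))
E
```

```text
2.75 [ 0.5651 -0.0099  0.2771] [-51.11    89.9207  23.9184] 2.116671486632683
wrist adjuster 0.32 [319.4 160. ] [ 0.5594 -0.026   0.09  ]
wrist post 0.62 [319.6 161.1] [ 0.5595 -0.0247  0.09  ]
wrist station 0.62 [276.9  85.5] [ 0.5938 -0.1312  0.    ]
```

View pics/w1.png

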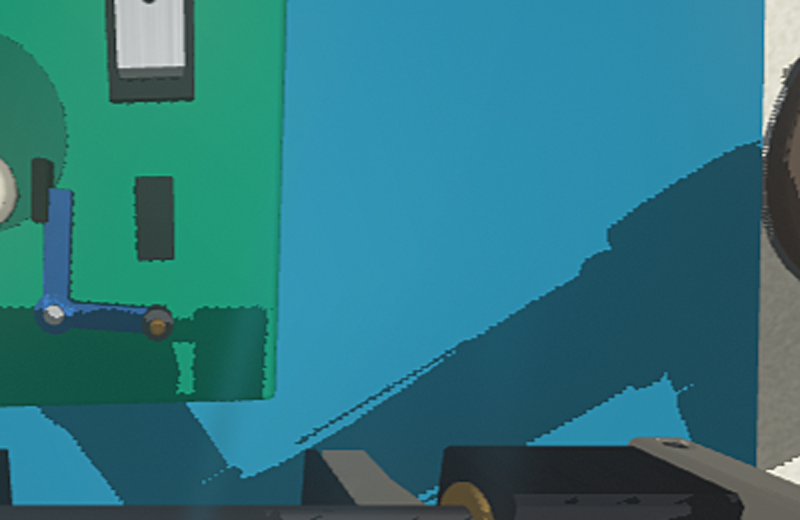

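>>> drive_tool:
  plan:
    - [[0.02,0,-0.07],[0,0,0],1]
    - [[0.02,0,-0.07],[0,0,0],1]
    - [[0.02,0,-0.07],[0,0,0],1]
    - [[0.02,0,-0.07],[0,0,0],1]

```text
clock: 3.28
tool_pos: [0.5468, -0.0788, 0.2541]
orientation: [118.5, 89.7, -166.6]
force: [0.5, 0.5, -0.4]
opening: 0.0877
```

Run:
```python
from h import *
c1=cal_of("w1")
print("post",atz(c1,(318.5,161.5),.09),"tip",atz(c1,(319,163),.101))
o=ctrl.get_obs();print(o["clock"],o["tool_pos"],np.linalg.norm(o["qvel"]))
cal=look("wrist","w2",(240,0,400,200),4)
lm("wrist",cal,dict(adjuster=.09))
```

```text
post [ 0.5609 -0.0245  0.09  ] tip [ 0.5603 -0.0244  0.101 ]
3.2833 [ 0.5468 -0.0788  0.2541] 2.320215589758532
wrist adjuster 0.79 [311.3  62.7] [ 0.521 -0.199  0.09 ]
```

View pics/w2.png

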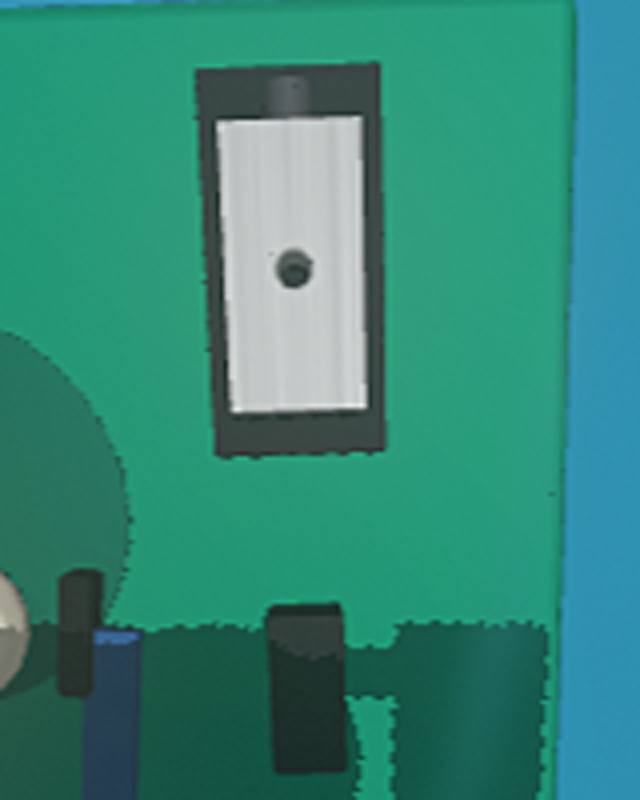

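Run:
```python
from h import *
h=atz(cal_of("w2"),(313.5,66.8),.09);p=np.array([.5609,-.0245,.09])
d=p-h;print("hole",h,np.linalg.norm(d),np.degrees(np.arctan2(d[1],d[0])))
c=cal_of("w2");q=lambda u,v:atz(c,(240+u/4,v/4),.09)
for a,b in(((231,412),(216,121)),((367,408),(362,117))):
    e=q(*a)-q(*b);print(np.degrees(np.arctan2(e[1],e[0])),np.linalg.norm(e))
print((q(231,412)+q(216,121)+q(367,408)+q(362,117))/4)
go([.52,.40,.235],78)
```

```text
hole [ 0.5198 -0.1947  0.09  ] 0.17503925200257342 76.43560600113648
76.8632603468058 0.07009386817594351
76.63144096787077 0.07000216775988206
[ 0.5199 -0.1942  0.09  ]
row [0.0198 0.1506 0.4541] [-3.03 -0.08 -0.13] turn 3.0
row [0.0198 0.1506 0.4541] [176.97  -0.2    0.12] turn 177.0
```

>>> drive_tool:
  plan:
    - [[0.02,0.15,0.454],[-3,0,0],1]
    - [[0.02,0.15,0.454],[-3,0,0],1]
    - [[0.02,0.15,0.454],[-3,0,0],1]
    - [[0.02,0.15,0.454],[-3,0,0],1]
    - [[0.02,0.15,0.454],[-3,0,0],1]
    - [[0.02,0.15,0.454],[-3,0,0],1]
    - [[0.02,0.15,0.454],[-3,0,0],1]
    - [[0.02,0.15,0.454],[-3,0,0],1]
    - [[0.02,0.15,0.454],[-3,0,0],1]
    - [[0.02,0.15,0.454],[-3,0,0],1]
    - [[0.02,0.15,0.454],[-3,0,0],1]
    - [[0.02,0.15,0.454],[-3,0,0],1]
    - [[0.02,0.15,0.454],[-3,0,0],1]
    - [[0.02,0.15,0.454],[-3,0,0],1]

```text
clock: 4.55
tool_pos: [0.5198, 0.4018, 0.2338]
orientation: [131.6, 89.8, -150.3]
force: [0.8, -0.3, 0.3]
opening: 0.0879
```

Run:
```python
from h import *
o=ctrl.get_obs();print(o["clock"],o["tool_pos"],o["orientation"],np.linalg.norm(o["qvel"]))
cal=look("wrist","w3",(220,0,420,220),3)
lm("wrist",cal,dict(hook_tab=.068,eye_tab=.068,hook=.04,eye_hole=.04,cradle=0))
```

```text
4.55 [0.5198 0.4018 0.2338] [ 131.5791   89.7837 -150.2897] 2.8832852384640586
wrist hook_tab 0.82 [312.6  32.1] [0.4937 0.2522 0.068 ]
wrist eye_tab 0.75 [323.  127.4] [0.5024 0.347  0.068 ]
wrist hook 0.76 [314.2  15.1] [0.4874 0.2295 0.04  ]
wrist eye_hole 0.82 [321.3 149.6] [0.5094 0.3739 0.04  ]
wrist cradle 0.75 [313.2  26.5] [0.4891 0.2297 0.    ]
```

View pics/w3.png

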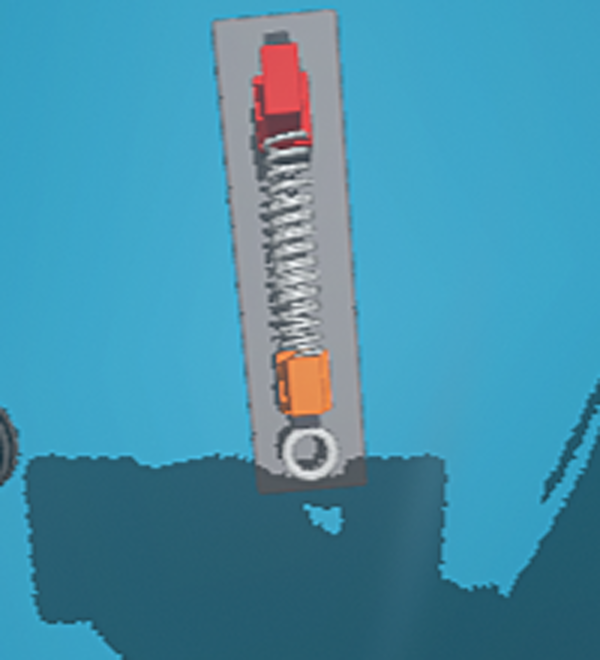

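Run:
```python
from h import *
c=cal_of("w3");q=lambda u,v,z:atz(c,(220+u/3,v/3),z)
A=q(281,77,.086);B=q(309,385,.086);E=q(309,454,.044)
print(A,B,E)
f=lambda d:(np.degrees(np.arctan2(d[1],d[0])),np.linalg.norm(d))
print(f(B-A),f(E-A))
print(f(q(258,492,.008)-q(213,20,.008)),f(q(366,484,.008)-q(336,10,.008)))
for a in (80,81,82):
    u=np.array([np.cos(np.radians(a)),np.sin(np.radians(a))]); print(a,B[:2]-96e-3*u,E[:2]-124e-3*u)
```

```text
[0.4922 0.2515 0.086 ] [0.5028 0.3471 0.086 ] [0.5078 0.3759 0.044 ]
(np.float64(83.7114227174407), np.float64(0.09617661511185584)) (np.float64(82.86979104774011), np.float64(0.13223534196797368))
(np.float64(82.87995813439275), np.float64(0.18789984012370303)) (np.float64(83.00652060943446), np.float64(0.18782769260196192))
80 [0.4861 0.2525] [0.4863 0.2538]
81 [0.4877 0.2522] [0.4884 0.2534]
82 [0.4894 0.252 ] [0.4905 0.2531]
```

Run:
```python
from h import *
go([.4925,.252,.115],83)
go([.4925,.252,.055],83)
```

```text
row [ 0.1204 -0.0032 -0.1496] [-5.09 -0.03 -0.11] turn 5.1
row [ 0.1204 -0.0032 -0.1496] [174.91  -0.17   0.05] turn 174.9
row [ 0.1804 -0.0034 -0.1495] [-5.09 -0.03 -0.11] turn 5.1
row [ 0.1804 -0.0034 -0.1495] [174.91  -0.17   0.05] turn 174.9
```

>>> drive_tool:
  plan:
    - [[0.1,-0.003,-0.1495],[-5.1,0,0],0.6]
    - [[0.1,-0.003,-0.1495],[-5.1,0,0],0.6]
    - [[0.1,-0.003,-0.1495],[-5.1,0,0],0.6]
    - [[0.1,-0.003,-0.1495],[-5.1,0,0],0.6]
    - [[0.1,-0.003,-0.1495],[-5.1,0,0],0.6]
    - [[0.12,-0.003,-0.1495],[-5.1,0,0],0.6]
    - [[0.14,-0.003,-0.1495],[-5.1,0,0],0.6]
    - [[0.165,-0.003,-0.1495],[-5.1,0,0],0.6]
    - [[0.18,-0.003,-0.1495],[-5.1,0,0],0.6]
    - [[0.18,-0.003,-0.1495],[-5.1,0,0],0.6]
    - [[0.18,-0.003,-0.1495],[-5.1,0,0],0.6]

```text
clock: 5.77
tool_pos: [0.4923, 0.2515, 0.0555]
orientation: [121.1, 89.8, -155.9]
force: [1.0, 0.0, 0.4]
opening: 0.0525
```

Run:
```python
from h import *
o=ctrl.get_obs();print(o["clock"],o["tool_pos"],o["orientation"],o["force"],o["opening"])
cal=look("wrist","w4",(140,0,500,240),2)
look("side","s4")
look("scene","c4")
```

```text
5.7667 [0.4923 0.2515 0.0555] [ 121.1439   89.834  -155.8829] [1.0123 0.0094 0.3618] 0.05248131958740213
```

View pics/w4.png

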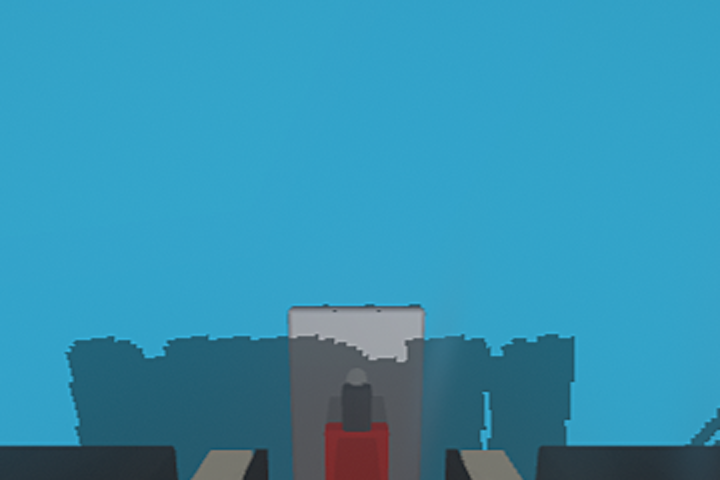

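>>> drive_tool:
  plan:
    - [[0,0,0],[0,0,0],0]
    - [[0,0,0],[0,0,0],0]
    - [[0,0,0],[0,0,0],0]
    - [[0,0,0],[0,0,0],0]
    - [[0,0,0],[0,0,0],0]
    - [[0,0,0],[0,0,0],0]
    - [[0,0,0],[0,0,0],0]
    - [[0,0,0],[0,0,0],0]

```text
clock: 6.58
tool_pos: [0.493, 0.2527, 0.0569]
orientation: [23.6, 89.9, 106.6]
force: [-0.8, 0.0, 0.9]
opening: 0.0116
```

Run:
```python
from h import *
o=ctrl.get_obs();print(o["clock"],o["tool_pos"],o["force"],o["opening"])
cal=look("wrist","w5");lm("wrist",cal,dict(hook=.04))
```

```text
6.5833 [0.493  0.2527 0.0569] [-0.8134  0.0465  0.8673] 0.0116406293363164
wrist hook 0.76 [320.7 193.4] [0.4889 0.2301 0.04  ]
```

Run:
```python
from h import *
go([.493,.2527,.2],83)
go([.5251,-.1723,.2],76.6)
go([.5251,-.1723,.15],76.6)
```

```text
row [-0.1431  0.0001  0.0002] [ 0.01  0.07 -0.03] turn 0.1
row [-0.1431  0.0001  0.0002] [-179.99    0.04    0.1 ] turn 180.0
row [-0.1436 -0.0836 -0.4177] [ 6.41  0.06 -0.03] turn 6.4
row [-0.1436 -0.0836 -0.4177] [-173.59    0.05    0.1 ] turn 173.6
row [-0.0936 -0.0836 -0.4178] [ 6.41  0.06 -0.03] turn 6.4
row [-0.0936 -0.0836 -0.4178] [-173.59    0.05    0.1 ] turn 173.6
```

>>> drive_tool:
  plan:
    - [[-0.015,0,0],[0,0,0],0]
    - [[-0.04,0,0],[0,0,0],0]
    - [[-0.075,0,0],[0,0,0],0]
    - [[-0.11,-0.003,-0.015],[0,0,0],0]
    - [[-0.135,-0.009,-0.045],[0.6,0,0],0]
    - [[-0.143,-0.016,-0.08],[1.2,0,0],0]
    - [[-0.143,-0.023,-0.115],[1.8,0,0],0]
    - [[-0.143,-0.03,-0.15],[2.4,0,0],0]
    - [[-0.143,-0.037,-0.185],[3,0,0],0]
    - [[-0.143,-0.044,-0.22],[3.6,0,0],0]
    - [[-0.143,-0.051,-0.255],[4.2,0,0],0]
    - [[-0.143,-0.058,-0.29],[4.8,0,0],0]
    - [[-0.143,-0.065,-0.325],[5.4,0,0],0]
    - [[-0.143,-0.072,-0.36],[6,0,0],0]
    - [[-0.143,-0.078,-0.39],[6.4,0,0],0]
    - [[-0.125,-0.0825,-0.41],[6.4,0,0],0]
    - [[-0.105,-0.0835,-0.4175],[6.4,0,0],0]
    - [[-0.094,-0.0835,-0.4175],[6.4,0,0],0]
    - [[-0.094,-0.0835,-0.4175],[6.4,0,0],0]
    - [[-0.094,-0.0835,-0.4175],[6.4,0,0],0]

```text
clock: 8.35
tool_pos: [0.5247, -0.1718, 0.15]
orientation: [77.3, 89.9, 153.9]
force: [0.0, 0.2, -1.3]
opening: 0.0117
```

Run:
```python
from h import *
o=ctrl.get_obs();print(o["clock"],o["tool_pos"],o["orientation"],o["force"],o["opening"])
cal=look("wrist","w6",(200,0,440,240),2)
lm("wrist",cal,dict(hook=.133))
cs=look("side","s6",(230,130,390,300),4); lm("side",cs,dict(hook=.133,hook_tab=.161,eye_tab=.161,eye_hole=.133))
a=cv2.imread("pics/w6.png");b=cv2.imread("pics/s6.png");b=cv2.resize(b,(320,340))
b=cv2.copyMakeBorder(b,0,140,0,0,cv2.BORDER_CONSTANT);cv2.imwrite("pics/m6.png",np.hstack([a,b]))
```

```text
8.35 [ 0.5247 -0.1718  0.15  ] [ 77.3219  89.8672 153.9432] [ 0.0129  0.2416 -1.3335] 0.011683670908742606
wrist hook 0.91 [319.1 190.3] [ 0.5186 -0.1958  0.133 ]
side hook 0.61 [307.8 218.4] [ 0.5187 -0.1925  0.133 ]
side hook_tab 0.66 [305.3 198.8] [ 0.5235 -0.1614  0.161 ]
side eye_tab 0.51 [307.3 178.4] [ 0.5517 -0.0812  0.161 ]
side eye_hole 0.57 [307.6 182.4] [ 0.5601 -0.0524  0.133 ]
```

View pics/m6.png

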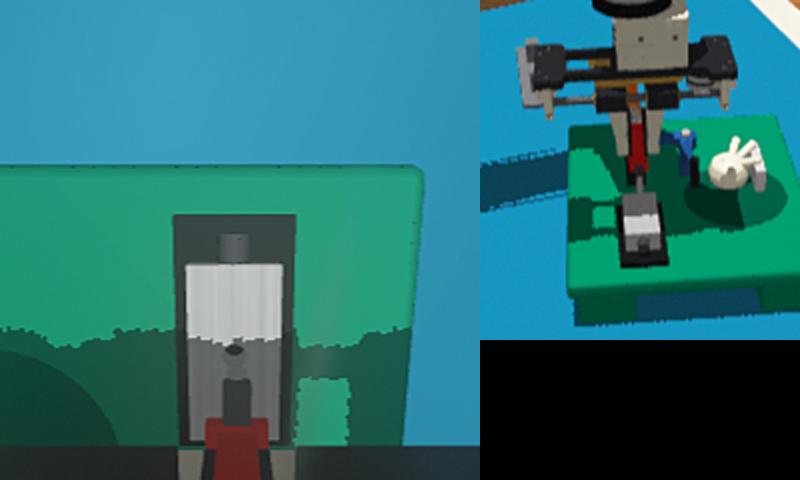

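Run:
```python
from h import *
c=cal_of("w6");print(c["cx"],c["cy"],c["fx"])
o=ctrl.get_obs();t=o["tool_pos"];R=Ro.from_euler('xyz',o["orientation"],degrees=True).as_matrix();print(t)
print("cam",R.T@(-np.array(c["R"]).T@np.array(c["t"])-t))
for n,px,z in(("hole",(317.5,177),.09),("cap",(318,184),.141),("hooklm",(319.1,190.3),.133),("blockfar1",(293,132.5),.09),("blockfar2",(341,132.5),.09)):
    X=atz(c,px,z);print(n,X,"tool",R.T@(X-t))
print("pred hole px",proj(c,[.5198,-.1947,.09]))
im=cv2.imread("pics/w6_raw.png")[155:215,285:350];cv2.imwrite("pics/z6.png",cv2.resize(im,None,fx=9,fy=9,interpolation=cv2.INTER_CUBIC))
```

```text
317.9368226383265 193.62413076961627 285.9123037459078
[ 0.5255 -0.1715  0.1512]
cam [-0.1571 -0.0002 -0.0722]
hole [ 0.5197 -0.1952  0.09  ] tool [ 0.0611  0.0003 -0.0245]
cap [ 0.5179 -0.2019  0.141 ] tool [ 0.0101  0.0004 -0.0313]
hooklm [ 0.5186 -0.1958  0.133 ] tool [ 0.0181  0.0012 -0.0253]
blockfar1 [ 0.5296 -0.2326  0.09  ] tool [ 0.0611 -0.018  -0.0585]
blockfar2 [ 0.4947 -0.2243  0.09  ] tool [ 0.0611  0.0179 -0.0585]
pred hole px [np.float64(317.50202142387616), np.float64(177.7039111801997)]
```

View pics/z6.png

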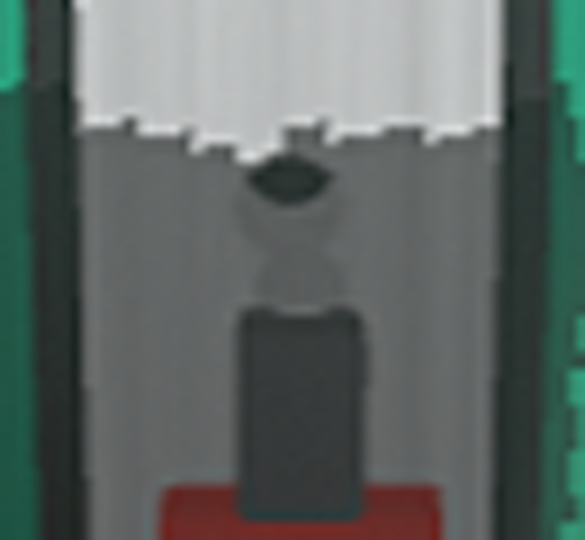

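>>> drive_tool:
  plan:
    - [[0.01,-0.0008,-0.0015],[0,0,0],0]
    - [[0.02,-0.0008,-0.0015],[0,0,0],0]
    - [[0.022,-0.0008,-0.0015],[0,0,0],0]
    - [[0.022,-0.0008,-0.0015],[0,0,0],0]
    - [[0.022,-0.0008,-0.0015],[0,0,0],0]

```text
clock: 9.12
tool_pos: [0.5257, -0.1732, 0.1286]
orientation: [20.6, 89.9, 97.3]
force: [-1.2, 0.6, -0.9]
opening: 0.0118
```

>>> drive_tool:
  plan:
    - [[0.001,0,0],[0,0,0],0]
    - [[0.002,0,0],[0,0,0],0]
    - [[0.002,0,0],[0,0,0],0]

```text
clock: 9.37
tool_pos: [0.5257, -0.1733, 0.1266]
orientation: [21.3, 89.9, 98.0]
force: [0.3, 0.5, -1.1]
opening: 0.012
```

>>> drive_tool:
  plan:
    - [[0.001,0,0],[0,0,0],0]
    - [[0.002,0,0],[0,0,0],0]
    - [[0.002,0,0],[0,0,0],0]

```text
clock: 9.62
tool_pos: [0.5256, -0.1732, 0.1244]
orientation: [26.3, 89.9, 102.9]
force: [0.5, -0.6, -0.3]
opening: 0.012
```

>>> drive_tool:
  plan:
    - [[0.001,0,0],[0,0,0],0]
    - [[0.002,0,0],[0,0,0],0]
    - [[0.002,0,0],[0,0,0],0]

```text
clock: 9.87
tool_pos: [0.5255, -0.1732, 0.1222]
orientation: [37.1, 89.9, 113.7]
force: [-0.0, 0.2, -1.2]
opening: 0.0118
```

>>> drive_tool:
  plan:
    - [[0.001,0,0],[0,0,0],0]
    - [[0.002,0,0],[0,0,0],0]
    - [[0.002,0,0],[0,0,0],0]

```text
clock: 10.12
tool_pos: [0.5253, -0.1732, 0.1199]
orientation: [49.7, 89.9, 126.3]
force: [0.1, 0.7, -2.2]
opening: 0.0116
```

>>> drive_tool:
  plan:
    - [[0.001,0,0],[0,0,0],0]
    - [[0.002,0,0],[0,0,0],0]
    - [[0.003,0,0],[0,0,0],0]
    - [[0.003,0,0],[0,0,0],0]

```text
clock: 10.45
tool_pos: [0.5252, -0.1732, 0.1167]
orientation: [56.8, 89.9, 133.5]
force: [-0.6, -0.0, -0.7]
opening: 0.0118
```

>>> drive_tool:
  plan:
    - [[0.001,0,0],[0,0,0],0]
    - [[0.002,0,0],[0,0,0],0]
    - [[0.003,0,0],[0,0,0],0]
    - [[0.003,0,0],[0,0,0],0]

```text
clock: 10.78
tool_pos: [0.525, -0.1731, 0.1134]
orientation: [62.7, 89.9, 139.3]
force: [0.4, 0.4, -0.2]
opening: 0.0122
```

In the hole (11 mm past the surface level, no force). Continue to the seat near 0.107, gently at the end.

>>> drive_tool:
  plan:
    - [[0.001,0,0],[0,0,0],0]
    - [[0.002,0,0],[0,0,0],0]
    - [[0.003,0,0],[0,0,0],0]
    - [[0.004,0,0],[0,0,0],0]
    - [[0.004,0,0],[0,0,0],0]

```text
clock: 11.2
tool_pos: [0.5249, -0.1731, 0.1092]
orientation: [67.3, 89.9, 143.9]
force: [-0.1, -1.0, -0.8]
opening: 0.0122
```

>>> drive_tool:
  plan:
    - [[0.001,0,0],[0,0,0],0]
    - [[0.0015,0,0],[0,0,0],0]
    - [[0.0015,0,0],[0,0,0],0]

```text
clock: 11.45
tool_pos: [0.5248, -0.1731, 0.1075]
orientation: [70.9, 89.8, 147.5]
force: [0.6, -0.2, -1.7]
opening: 0.012
```

>>> drive_tool:
  plan:
    - [[0.0005,0,0],[0,0,0],0]
    - [[0.001,0,0],[0,0,0],0]
    - [[0.001,0,0],[0,0,0],0]

```text
clock: 11.7
tool_pos: [0.5249, -0.1731, 0.1069]
orientation: [69.5, 89.9, 146.2]
force: [-1.3, -0.3, 3.3]
opening: 0.0121
```

>>> drive_tool:
  plan:
    - [[0.0005,0,0],[0,0,0],0]
    - [[0.0005,0,0],[0,0,0],0.35]
    - [[0.0,0,0],[0,0,0],0.35]
    - [[0,0,0],[0,0,0],0.35]
    - [[0,0,0],[0,0,0],0.35]
    - [[-0.015,0,0],[0,0,0],0.35]
    - [[-0.04,0,0],[0,0,0],0.35]
    - [[-0.05,0,0.02],[0,0,0],0.35]
    - [[-0.05,0,0.05],[0,0,0],0.35]
    - [[-0.05,0,0.08],[0,0,0],0.35]
    - [[-0.05,0,0.096],[0,0,0],0.35]
    - [[-0.05,0,0.096],[0,0,0],0.35]
    - [[-0.05,0,0.096],[0,0,0],0.35]

```text
clock: 12.78
tool_pos: [0.5473, -0.079, 0.1569]
orientation: [71.6, 89.9, 148.3]
force: [-0.2, -1.1, -0.4]
opening: 0.0304
```

Run:
```python
from h import *
o=ctrl.get_obs();print(o["clock"],o["tool_pos"],o["orientation"],o["force"],o["opening"])
R=Ro.from_euler('xyz',o["orientation"],degrees=True).as_matrix();print("ang",np.degrees(np.arctan2(R[1,2],R[0,2])))
cal=look("wrist","w7",(200,0,440,240),2)
cs=look("side","s7",(270,150,370,290),4); lm("side",cs,dict(hook_tab=.118,eye_tab=.116,eye_hole=.089,post=.09))
cc=look("scene","c7",(220,160,380,280),4);lm("scene",cc,dict(hook_tab=.118,eye_tab=.116,eye_hole=.089,post=.09))
a=cv2.imread("pics/w7.png")[:,:320];b=cv2.imread("pics/s7.png")[:480,:];cv2.imwrite("pics/m7.png",np.hstack([a,b]))
```

```text
12.7833 [ 0.5473 -0.079   0.1569] [ 71.5635  89.8568 148.3097] [-0.1695 -1.0663 -0.4136] 0.030442595363868855
ang 76.7461465389017
side hook_tab 0.56 [306.3 214.2] [ 0.5259 -0.1557  0.118 ]
side eye_tab 0.43 [306.1 195.6] [ 0.5476 -0.0805  0.116 ]
side eye_hole 0.6 [307.7 199.8] [ 0.5572 -0.0581  0.089 ]
side post 0.56 [303.5 189.3] [ 0.5607 -0.0104  0.09  ]
side post 0.3 [308.5 237.1] [ 0.5169 -0.1991  0.09  ]
scene hook_tab 0.6 [269.9 196.5] [ 0.5144 -0.1738  0.118 ]
scene eye_tab 0.26 [405.5 170.7] [0.5507 0.1761 0.116 ]
scene post 0.68 [334.  200.3] [ 0.5601 -0.022   0.09  ]
```

View pics/m7.png

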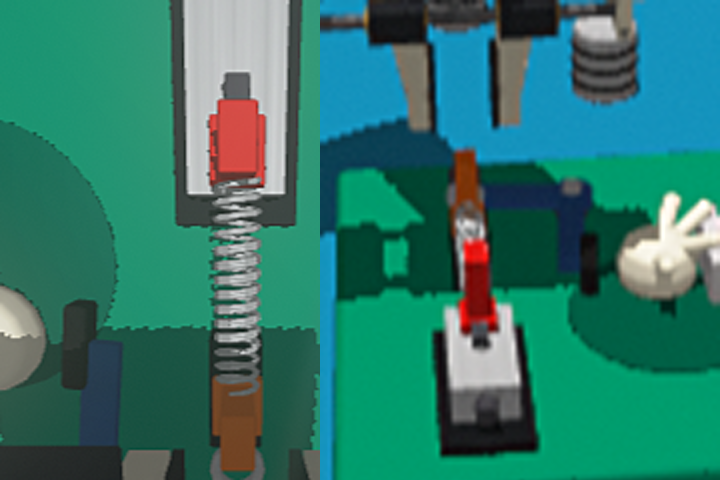

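>>> drive_tool:
  plan:
    - [[0.02,0,0],[0,0,0],0.35]
    - [[0.04,0,0],[0,0,0],0.35]
    - [[0.0505,0,0],[0,0,0],0.35]
    - [[0.0505,0,0],[0,0,0],0.35]
    - [[0.0505,0,0],[0,0,0],0]
    - [[0.0505,0,0],[0,0,0],0]
    - [[0.0505,0,0],[0,0,0],0]
    - [[0.0505,0,0],[0,0,0],0]
    - [[0.0505,0,0],[0,0,0],0]
    - [[0.0505,0,0],[0,0,0],0]

```text
clock: 14.17
tool_pos: [0.5475, -0.0799, 0.1072]
orientation: [32.3, 89.9, 108.9]
force: [0.8, 1.1, 1.6]
opening: 0.0117
```

Run:
```python
from h import *
o=ctrl.get_obs();print(o["clock"],o["tool_pos"],o["orientation"],o["force"],o["opening"])
cal=look("wrist","w8",(200,0,440,240),3)
```

```text
14.1667 [ 0.5475 -0.0799  0.1072] [ 32.254   89.9057 108.8781] [0.8208 1.1497 1.6398] 0.011697318385196557
```

View pics/w8.png

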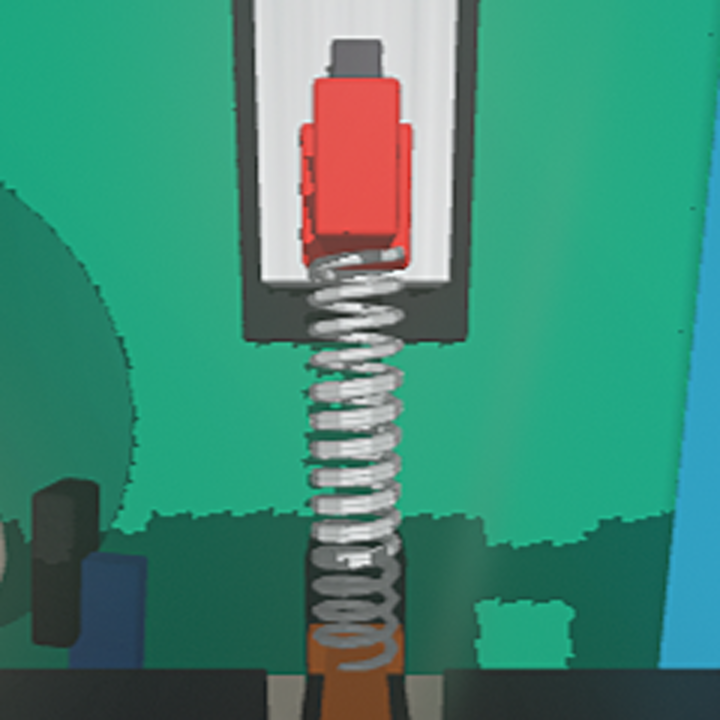

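>>> drive_tool:
  plan:
    - [[-0.0008,0,0.0025],[0,-0.4,0],0]
    - [[-0.0017,0,0.005],[0,-0.8,0],0]
    - [[-0.0025,0,0.0076],[0,-1.2,0],0]
    - [[-0.0053,0,0.0076],[0,-2.5,0],0]
    - [[-0.008,0,0.0076],[0,-3.7,0],0]
    - [[-0.0108,0,0.0075],[0,-5,0],0]
    - [[-0.0136,0,0.0074],[0,-6.2,0],0]
    - [[-0.0136,0,0.0074],[0,-6.2,0],0]
    - [[-0.0136,0,0.0074],[0,-6.2,0],0]

```text
clock: 14.97
tool_pos: [0.5489, -0.0732, 0.1206]
orientation: [0.8, 83.7, 77.3]
force: [-0.2, -3.1, -2.5]
opening: 0.0118
```

```bash
cat > st.py <<'E'
from h import *
def st(names=("eye_hole","post","eye_tab")):
    o=ctrl.get_obs();R=Ro.from_euler('xyz',o["orientation"],degrees=True).as_matrix()
    print(o["clock"],o["tool_pos"],"F",o["force"],"M",o["moment"],o["opening"],"zaxis",R[:,2])
    z=dict(eye_hole=.104,post=.09,eye_tab=.13,hook_tab=.118,hook=.09)
    for c in("scene","side"):
        cal=ctrl.get_calibration(c);ctrl.snapshot(c)
        lm(c,cal,{n:z[n] for n in names})
E
python3 -c "
from st import *
st()
look('wrist','w9')
lm('wrist',cal_of('w9'),dict(hook_tab=.118,hook=.09))
c=ctrl.get_calibration('wrist');print(proj(c,[.5249-.0+0,-.1731,.118]))
"
```

```text
14.9667 [ 0.5489 -0.0732  0.1206] F [-0.1969 -3.1172 -2.4709] M [-1.5848  0.2674  0.0728] 0.011823886642131218 zaxis [0.2311 0.9668 0.109 ]
scene eye_hole 0.71 [433.3 247.7] [0.7643 0.1487 0.104 ]
scene post 0.87 [332.1 203.9] [ 0.5685 -0.0301  0.09  ]
scene post 0.17 [405.5 169.9] [0.5327 0.1897 0.09  ]
side eye_hole 0.5 [309.4 191. ] [ 0.5659 -0.0448  0.104 ]
side post 0.81 [304.9 190.4] [ 0.5625 -0.0165  0.09  ]
side eye_tab 0.61 [308. 189.] [ 0.5538 -0.0763  0.13  ]
wrist hook_tab 0.7 [317.9  38.8] [ 0.525  -0.1757  0.118 ]
[np.float64(319.48171301173994), np.float64(44.87659397432111)]
```

>>> drive_tool:
  plan:
    - [[0.0004,0,0.004],[0,0,0],0]
    - [[0.0006,0,0.008],[0,0.1,0],0]
    - [[0.0009,0,0.012],[0,0.2,0],0]
    - [[0.0012,0,0.016],[0,0.3,0],0]
    - [[0.0015,0,0.0198],[0,0.4,0],0]
    - [[0.0015,0,0.0198],[0,0.4,0],0]
    - [[0.0015,0,0.0198],[0,0.4,0],0]

```text
clock: 16.1
tool_pos: [0.5534, -0.0531, 0.1211]
orientation: [1.0, 84.2, 77.7]
force: [-0.9, -6.0, -2.6]
opening: 0.0115
```

```bash
python3 -c "
from st import *
st()
look('wrist','w10')
lm('wrist',cal_of('w10'),dict(hook_tab=.118,hook=.09))
a=cv2.imread('pics/w10_raw.png')[0:200,220:420];look('scene','c10');look('side','s10')
b=cv2.imread('pics/c10_raw.png')[170:240,300:370];c=cv2.imread('pics/s10_raw.png')[165:235,275:345]
f=lambda i:cv2.resize(i,(400,400),interpolation=cv2.INTER_CUBIC)
cv2.imwrite('pics/m10.png',np.hstack([f(b),f(c)]))
"
```

```text
16.1 [ 0.5534 -0.0531  0.1211] F [-0.8817 -5.9932 -2.6334] M [-2.7164  0.5654  0.0856] 0.011459643172014984 zaxis [0.2294 0.968  0.1016]
scene post 0.73 [334.1 201.1] [ 0.5624 -0.0226  0.09  ]
side eye_hole 0.77 [307.6 186.5] [ 0.5678 -0.0235  0.104 ]
side post 0.79 [304.9 191.7] [ 0.5608 -0.0223  0.09  ]
side eye_tab 0.54 [305.9 186.6] [ 0.5523 -0.0645  0.13  ]
```

>>> drive_tool:
  plan:
    - [[0.0015,0,0.0001],[0,0.6,0],0]
    - [[0.003,0,0.0002],[0,1.2,0],0]
    - [[0.005,0,0.0004],[0,2,0],0]
    - [[0.005,0,0.0004],[0,2,0],0]

```text
clock: 17.08
tool_pos: [0.5532, -0.0525, 0.1157]
orientation: [2.3, 86.3, 79.0]
force: [-1.1, -6.3, -1.2]
opening: 0.0118
```

```bash
python3 -c "
from st import *
st(('eye_hole',))
"
```

```text
17.0833 [ 0.5532 -0.0525  0.1157] F [-1.0773 -6.2886 -1.2176] M [-2.5967  0.3593  0.1053] 0.011808752232164405 zaxis [0.2299 0.971  0.0653]
scene eye_hole 0.24 [377.  302.7] [ 0.8407 -0.0254  0.104 ]
side eye_hole 0.6 [305.8 187. ] [ 0.563  -0.0243  0.104 ]
```

>>> drive_tool:
  plan:
    - [[0.0015,0,0],[0,0.6,0],0]
    - [[0.003,0,0],[0,1.2,0],0]
    - [[0.0041,0,0],[0,1.6,0],0]
    - [[0.0041,0,0],[0,1.6,0],0]

```text
clock: 17.62
tool_pos: [0.5533, -0.0522, 0.1118]
orientation: [4.1, 87.8, 80.9]
force: [-0.6, -5.4, -1.5]
opening: 0.0119
```

>>> drive_tool:
  plan:
    - [[0.001,0,0],[0,0.3,0],0]
    - [[0.0015,0,0],[0,0.5,0],0]
    - [[0.0015,0,0],[0,0.5,0],0]

```text
clock: 17.87
tool_pos: [0.5533, -0.0521, 0.1104]
orientation: [5.5, 88.3, 82.2]
force: [-0.7, -5.7, -1.9]
opening: 0.0117
```

>>> drive_tool:
  plan:
    - [[0.0005,0,0],[0,0.2,0],0]
    - [[0.001,0,0],[0,0.4,0],0]
    - [[0.001,0,0],[0,0.4,0],0]

```text
clock: 18.12
tool_pos: [0.5534, -0.0521, 0.1095]
orientation: [7.3, 88.8, 84.0]
force: [-0.5, -5.6, -1.0]
opening: 0.0117
```

>>> drive_tool:
  plan:
    - [[0.0005,0,0],[0,0.2,0],0]
    - [[0.001,0,0],[0,0.3,0],0]
    - [[0.001,0,0],[0,0.3,0],0]

```text
clock: 18.37
tool_pos: [0.5534, -0.0521, 0.1091]
orientation: [9.0, 89.1, 85.8]
force: [-2.7, -5.6, 3.5]
opening: 0.0123
```

>>> drive_tool:
  plan:
    - [[0,0,-0.001],[0,0,0],0]
    - [[0,0,-0.002],[0,0,0],0]
    - [[0,0,-0.003],[0,0,0],0]
    - [[0,0,-0.003],[0,0,0],0]

```text
clock: 18.7
tool_pos: [0.5527, -0.0551, 0.1092]
orientation: [8.8, 89.1, 85.6]
force: [-2.1, -4.1, -0.0]
opening: 0.0118
```

```bash
python3 -c "
from st import *
st(('post','eye_hole'))
"
```

```text
18.7 [ 0.5527 -0.0551  0.1092] F [-2.0995 -4.0599 -0.0275] M [-1.5431  0.6168  0.083 ] 0.011814193432916143 zaxis [0.2285 0.9734 0.0163]
side post 0.74 [305.5 190.9] [ 0.5633 -0.0192  0.09  ]
side eye_hole 0.7 [305.3 190.3] [ 0.5576 -0.0385  0.104 ]
```

>>> drive_tool:
  plan:
    - [[0,0,-0.001],[0,0,0],0]
    - [[0,0,-0.002],[0,0,0],0]
    - [[0,0,-0.003],[0,0,0],0]
    - [[0,0,-0.003],[0,0,0],0]

```text
clock: 19.33
tool_pos: [0.552, -0.0581, 0.1092]
orientation: [8.5, 89.1, 85.3]
force: [-2.4, -4.1, 1.6]
opening: 0.0118
```

>>> drive_tool:
  plan:
    - [[0,0,-0.001],[0,0,0],0]
    - [[0,0,-0.002],[0,0,0],0]
    - [[0,0,-0.003],[0,0,0],0]
    - [[0,0,-0.003],[0,0,0],0]

```text
clock: 19.67
tool_pos: [0.5519, -0.0593, 0.1092]
orientation: [4.8, 88.9, 81.6]
force: [-1.8, 6.8, 1.1]
opening: 0.0117
```

>>> drive_tool:
  plan:
    - [[0,0,0.0007],[0,0,0],0]
    - [[0,0,0.0007],[0,0,0],0]
    - [[0,0,0.0007],[0,0,0],0.35]
    - [[0,0,0.0007],[0,0,0],0.35]
    - [[0,0,0.0007],[0,0,0],0.35]
    - [[0,0,0.0007],[0,0,0],0.35]
    - [[-0.01,0,0.0007],[0,0,0],0.35]
    - [[-0.03,0,0.0007],[0,0,0],0.35]
    - [[-0.06,0,0.0007],[0,0,0],0.35]
    - [[-0.1,0,0.02],[0,0,0],0.35]
    - [[-0.13,0,0.05],[0,0,0],0.35]
    - [[-0.13,0,0.08],[0,0,0],0.35]
    - [[-0.13,0,0.08],[0,0,0],0.35]
    - [[-0.13,0,0.08],[0,0,0],0.35]

```text
clock: 20.83
tool_pos: [0.5703, 0.0176, 0.2422]
orientation: [-0.7, 88.8, 76.2]
force: [-0.4, -0.2, -0.8]
opening: 0.0306
```

```bash
python3 -c "
from h import *
o=ctrl.get_obs();print(o['clock'],o['tool_pos'],o['force'],o['opening'])
c=look('wrist','w12',(240,30,400,230),3)
lm('wrist',c,dict(hook_tab=.118,eye_tab=.118,hook=.09,eye_hole=.09,post=.09))
look('scene','c12');look('side','s12')
a=cv2.imread('pics/w12.png')
b=cv2.imread('pics/c12_raw.png')[175:245,245:355];d=cv2.imread('pics/s12_raw.png')[170:270,270:380]
f=lambda i:cv2.resize(i,(320,300),interpolation=cv2.INTER_CUBIC)
cv2.imwrite('pics/m12.png',np.hstack([a[:600],np.vstack([f(b),f(d)])]))
"
```

```text
20.8333 [0.5703 0.0176 0.2422] [-0.4048 -0.2192 -0.8336] 0.03057680765781946
wrist eye_tab 0.72 [318.5 102.7] [ 0.5522 -0.0592  0.118 ]
wrist eye_hole 0.68 [318.8 128.8] [ 0.5577 -0.0339  0.09  ]
wrist post 0.57 [319.1 130.8] [ 0.5579 -0.0318  0.09  ]
```

View pics/m12.png

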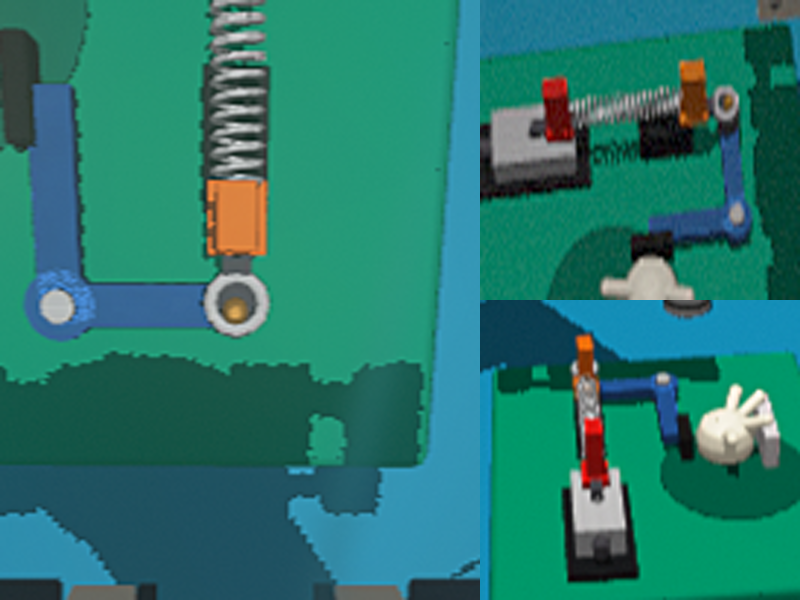

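```bash
python3 -c "
from h import *
go([.552,-.059,.15],76.6);go([.552,-.059,.139],76.6)
"
```

```text
row [ 0.089  -0.0001 -0.0782] [ 0.13  1.07 -0.12] turn 1.1
row [ 0.089  -0.0001 -0.0782] [-179.86    0.19    1.67] turn 179.9
row [ 0.1    -0.0001 -0.0784] [ 0.13  1.07 -0.12] turn 1.1
row [ 0.1    -0.0001 -0.0784] [-179.86    0.19    1.67] turn 179.9
```

>>> drive_tool:
  plan:
    - [[0,0,-0.03],[0,1,0],0]
    - [[0.02,0,-0.06],[0,1,0],0]
    - [[0.05,0,-0.078],[0,1,0],0]
    - [[0.08,0,-0.078],[0,1,0],0]
    - [[0.095,0,-0.078],[0,1,0],0]
    - [[0.1,0,-0.078],[0,1,0],0]
    - [[0.1,0,-0.078],[0,1,0],0]
    - [[0.1,0,-0.078],[0,1,0],0]

```text
clock: 21.9
tool_pos: [0.5527, -0.0586, 0.1398]
orientation: [42.5, 89.9, 119.2]
force: [0.6, 0.2, 0.9]
opening: 0.0006
```

>>> drive_tool:
  plan:
    - [[0.0007,0,0],[0,0,0],0]
    - [[0.0015,0,0],[0,0,0],0]
    - [[0.0015,0,0],[0,0,0],0]

```text
clock: 22.15
tool_pos: [0.5532, -0.0583, 0.139]
orientation: [-6.9, 89.9, 69.9]
force: [-0.6, -0.1, -0.6]
opening: 0.0003
```

>>> drive_tool:
  plan:
    - [[0.0005,0,0],[0,0,0],0]
    - [[0.001,0,0],[0,0,0],0]
    - [[0.001,0,0],[0,0,0],0]

```text
clock: 22.4
tool_pos: [0.5532, -0.0582, 0.1382]
orientation: [-11.4, 89.9, 65.4]
force: [-0.3, 0.0, -0.4]
opening: 0.0006
```

>>> drive_tool:
  plan:
    - [[0.0005,0,0],[0,0,0],0]
    - [[0.001,0,0],[0,0,0],0]
    - [[0.001,0,0],[0,0,0],0]

```text
clock: 22.65
tool_pos: [0.5531, -0.0582, 0.137]
orientation: [-6.0, 89.9, 70.8]
force: [0.5, 0.3, -0.4]
opening: 0.0003
```

>>> drive_tool:
  plan:
    - [[0.0005,0,0],[0,0,0],0]
    - [[0.001,0,0],[0,0,0],0]
    - [[0.001,0,0],[0,0,0],0]

```text
clock: 22.9
tool_pos: [0.5533, -0.0582, 0.1364]
orientation: [-21.1, 89.9, 55.6]
force: [-0.6, -0.4, 2.6]
opening: 0.0004
```

>>> drive_tool:
  plan:
    - [[0.0005,0,0],[0,0,0],0]
    - [[0.0007,0,0],[0,0,0],0]
    - [[0.0007,0,0],[0,0,0],0]

```text
clock: 23.15
tool_pos: [0.5537, -0.0583, 0.1363]
orientation: [-39.4, 89.9, 37.4]
force: [-1.3, 0.4, 5.4]
opening: 0.0007
```

>>> drive_tool:
  plan:
    - [[-0.012,0,0],[0,0,0],0]
    - [[-0.012,0,-0.02],[0,0,0],0]
    - [[-0.012,0,-0.05],[0,0,0],0]
    - [[-0.012,0,-0.08],[0,0,0],0]
    - [[-0.012,0,-0.105],[0,0,0],0]
    - [[-0.012,0,-0.118],[0,0,0],0]
    - [[-0.007,0,-0.118],[0,0,0],0]
    - [[-0.002,0,-0.118],[0,0,0],0]
    - [[-0.001,0,-0.118],[0,0,0],0]
    - [[-0.001,0,-0.118],[0,0,0],0]

```text
clock: 23.98
tool_pos: [0.5268, -0.1726, 0.1366]
orientation: [-28.4, 89.9, 48.5]
force: [-0.4, 0.1, -0.1]
opening: 0.0002
```

>>> drive_tool:
  plan:
    - [[0.0005,0,0],[0,0,0],0]
    - [[0.001,0,0],[0,0,0],0]
    - [[0.001,0,0],[0,0,0],0]

```text
clock: 24.23
tool_pos: [0.5273, -0.1722, 0.1363]
orientation: [-58.3, 89.9, 18.6]
force: [-0.5, -2.2, 5.8]
opening: 0.0006
```

>>> drive_tool:
  plan:
    - [[-0.02,0,0],[0,0,0],0]
    - [[-0.05,0,0],[0,0,0],0]
    - [[-0.09,0,0],[0,0,0],0]
    - [[-0.12,0,0],[0,0,0],0]
    - [[-0.13,0,0.03],[0,0,0],0]
    - [[-0.13,0,0.07],[0,0,0],0]
    - [[-0.13,0,0.11],[0,0,0],0]
    - [[-0.13,0,0.15],[0,0,0],0]
    - [[-0.13,0,0.19],[0,0,0],0]
    - [[-0.13,0,0.19],[0,0,0],0]
    - [[-0.13,0,0.19],[0,0,0],0]

```text
clock: 25.15
tool_pos: [0.5701, 0.0158, 0.266]
orientation: [-39.3, 89.9, 37.9]
force: [-0.2, 0.0, -0.0]
opening: 0.0006
```

```bash
python3 -c "
from h import *
o=ctrl.get_obs();print(o['clock'],o['tool_pos'],o['force'])
c=look('wrist','w13')
lm('wrist',c,dict(hook_tab=.118,eye_tab=.118,eye_hole=.09,post=.09))
print(ctrl.close_job())
"
```

```text
25.15 [0.5701 0.0158 0.266 ] [-0.1933  0.0019 -0.0114]
wrist eye_tab 0.57 [317.5 104.5] [ 0.5531 -0.0628  0.118 ]
wrist eye_tab 0.27 [495.7 292.2] [0.3881 0.2014 0.118 ]
wrist eye_hole 0.62 [320.3 135.3] [ 0.5574 -0.0299  0.09  ]
wrist post 0.65 [317.7 136.9] [ 0.5607 -0.0288  0.09  ]
the job is handed in; nothing more can be done
None
```

The spring is fitted and the job is handed in at about 25 s of the 58 s allowed, with the arm clear of everything.

- **Pin:** it dropped into the adjuster hole without having to search, and the red foot seated on the block with about 3 N of contact.
- **Eye:** I tilted the spring over the post, stretched it about 30 mm (reckoned from the arm's travel; measured pull about 6 N), and lowered the eye to the collar, which it met at about 3.5 N. Easing back about 7 mm let the spring pull the lever until it stopped, and then I let go.
- **Limits:** the highest force I read was about 7 N, while easing back onto the post. Forces were read only at the end of each move.

**Last checks:**
- Gentle presses of 5–6 N on both grip tabs found both tops at 136 mm above the bench. That is the height for the foot flat on the block and the eye down on the collar.
- The last picture I viewed, taken before those presses, showed the post inside the eye and the red foot on the block.
- After the presses, I only compared positions from the wrist camera. They put the eye and the post within about 3.5 mm of each other, which is that detector's scatter. Single detections in the scene and side cameras were sometimes wrong, and I ignored those.
- I did not check separately that the other bench items are where they were; the arm kept clear of them.

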